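# Cover the pile of ceramic discs

### The arm

A 6-joint arm with a two-finger parallel gripper is mounted at the origin on a cart in front of the work surface, level with it; the furniture and walls round the work are solid. World frame = base frame: x ahead of the robot, y to its left, z up, the work surface at z = 0. Lengths are in mm, angles in rad, forces in N, time in s.
With the tool pointing down it reaches from about 275 to 1000 mm from the base axis. Payload 8.4 kg.
Tool frame: the origin (TCP) lies at the very end of the fingers, on their centre line; the grasp point (between the pads) lies 19 mm behind it (r.pinch_z is the distance from the TCP to the grasp point, in mm); z points along the fingers, y is the direction in which the jaws open and shut (so a half turn about z gives the same grasp; the last joint's range is limited). The gripper opens to 85 mm and grips with 20 to 120 N. Pads are 22 mm wide; open, the fingers measure 114 mm over their backs; the gripper's body (76 mm by 85 mm) begins 54 mm behind the grasp point. The pads swing forward as they close: fully open they stand 13 mm farther back than shut.
Start: joints at [-1.284, 0.353, 1.633, -0, 1.155, -0.002], TCP at [178, -599.119, 231.281] pointing down, gripper open.
Joint ranges: [-2.63, 2.63], [-0.92, 2.1], [0.06, 2.66], [-1.3, 4.44], [0, 2.69], [-3.02, 3.02]. Speed limits (rad/s): [2.22, 2.22, 2.79, 3.14, 3.14, 3.14].

### API

Orientations are given as [roll, pitch, yaw] about the fixed x, y, z axes, in that order (R = Rz(yaw) Ry(pitch) Rx(roll)).
In Python, from rig import r, optics gives the robot as it stands.
- The arm moves only by the shell command python3 -m creep 'ROWS' [FORCE]. ROWS is JSON, a list of rows, each an object with "dp": the shift along the tool's x, y, z in mm, a list of three; "angular": the turn, a rotation vector about the tool's x, y, z in rad, a list of three; "fingers": the finger opening in mm, from 0 to 85.4. In form: [{"dp": [dx, dy, dz], "angular": [wx, wy, wz], "fingers": fingers}, ...]. A call has 1 to 5 rows; each row is the pose to reach, as a shift and turn from the pose commanded when the call began, along the tool's axes at that moment; what a row does not reach only later rows make up. A row lasts 1/12 s, in which the tool goes at most 41.7 mm and 7.16 degrees, less where a joint would pass 70% of its speed; a pose out of reach is approached as far as the arm can. A call with a gripper value outside its range is refused whole. The fingers move at their own pace and stop on an object; FORCE is the grip in N (left out, the last holds). Time passes only in rows, so rows that repeat a pose let the fingers close. It gives the time, the measured TCP pose, the force and the opening at its end, in the units of the state.
- r.sense(): the state, without advancing time (a new reading comes with each control period).
- optics.grab_frame(name): name is "side" or "top"; returns the picture (384x512x3 uint8, blue, green, red); there is no depth.
- optics.camera_params(name): a dict with "fx", "fy", "cx", "cy" (pixels), "distortion" ([k1, k2, p1, p2, k3] as OpenCV has them; the pictures are not rectified), "eye" and "rotation" of the camera in the world. Camera axes: x right, y up, looking along -z (the intrinsics and any distortion apply to the point x, -y, -z); pixel columns grow to the right and rows downward; lengths in mm; the calibration is good to about 2 mm. A picture is of the moment at which its call begins. camera_params takes no time and is no camera call.
- r.sign_off(): hands the job in, once; it reports no verdict.
The state is a dict: "clock": time; "qpos": joint angles; "qvel": joint speeds; "joint_efforts": joint torques, N m; "eef_pos": TCP position; "tcp_rot": TCP orientation; "contact_force": force on the tool from outside, world axes, zero at the start; "wrist_torque": the same for the moment, N m; "opening": opening from 0.0 (shut) to 1.0 (fully open).
Only numpy, scipy, OpenCV 4.12 (cv2) and the standard library are available. Lean on these libraries where they do the work, as an engineer would, in place of code of your own. Each camera call takes 0.05 s, during which the arm holds its last target.

### The job

Take the round steel cover by its knob and lay it flat and centred on top of the pile of round ceramic discs, to keep them flat and clean. Nobody has counted the discs, so lower the cover gently until you feel it rest on the pile, and only then let go: do not drop it and do not press hard. Leave the square cover where it is.

Things in the scene. Friction and masses are not known exactly. Their poses are not given: they have to be found in the camera images.
- round_cover_knob (a point): Point on the axis of the round steel cover's knob, half-way up the knob. The cover is a flat steel disc 72 mm across and 8 mm thick, loose, lying on the worktop, about 0.3 kg (0.2 to 0.4); in its middle stands a plain upright round knob 24 mm across that rises from the disc's upper face to 58 mm above the disc's underside. This point is 33 mm above the underside. Its z axis points up along the knob.
- round_cover: The same round steel cover as a whole: origin at the centre of its underside, z axis up along the knob.
- disc_stand: Low round dark steel stand, 86 mm across and 8 mm thick, fixed to the worktop, carrying the pile of round white ceramic discs 72 mm across (4 mm thick each), centred on it. The origin is the centre of the stand's underside, on the worktop; z axis up. The height of the pile is not given: its top lies anywhere from 20 to 55 mm above the worktop. The pile is solid, level and firm: it does not yield or shift when touched. It counts as part of the stand.
- square_cover_knob (a point): The same kind of point on the knob of the other cover, which must stay where it is: a loose square steel plate 66 x 66 mm, 8 mm thick, with a knob like the round cover's (24 mm across, to 58 mm above the underside; this point is 33 mm up).
- square_stand: Low square dark steel stand, 80 x 80 mm and 8 mm thick, fixed to the worktop, carrying a pile of square white ceramic plates 66 x 66 mm: not the pile to be covered, to be kept clear of. Origin at the centre of the stand's underside, on the worktop; z axis up. Its pile's top also lies anywhere from 20 to 55 mm above the worktop.
There are look-alikes about, which are no part of the job. Leave any blue or pink look-alike of the round_cover alone.

How it is judged:
By the outcome, as a careful person would: the job done as asked, in the order asked, and still so for the second after the job is handed in, with the robot touching nothing.
It also fails if it takes over 37 s, if anything falls off the work surface, if the arm or the gripper's body presses on something with over 40 N, if the wrist force passes 120 N, or if a joint passes its speed limit or range.

## Working session

There is one attempt and no reset: what is moved stays moved. The work goes in short steps, Python scripts to look and compute and a shell command to move; the robot and the scene stay as the last step left them, time stands still between calls to the robot, and variables do not carry over. Pictures are saved under pics/ and viewed, and the job is handed in when it is done.

```bash
ls; mkdir -p pics
python3 - <<'E'
from rig import r, optics
import cv2
for n in ("side","top"):
    cv2.imwrite(f"pics/{n}0.png",optics.grab_frame(n)); print(n,optics.camera_params(n))
print(r.sense(), r.pinch_z)
E
```

```text
pics
side {'fx': 417.56874081111033, 'fy': 417.56874081111033, 'cx': 255.05020058890702, 'cy': 191.60552494296127, 'distortion': array([-0.03106816,  0.        ,  0.        ,  0.        ,  0.        ]), 'eye': array([ 423.69253374, 1091.90399914,  473.32884079]), 'rotation': array([ 1.04989948, -0.02261566, -3.05051792])}
top {'fx': 421.0613122571756, 'fy': 421.0613122571756, 'cx': 256.87268573927236, 'cy': 193.30280840710915, 'distortion': array([-0.04694696,  0.        ,  0.        ,  0.        ,  0.        ]), 'eye': array([430.1974349 , 356.01480567, 900.25470731]), 'rotation': array([ 0.07998878, -0.01452416, -1.55243856])}
{'clock': 0.1, 'qpos': array([-1.28443123e+00,  3.53539018e-01,  1.63408126e+00, -2.89763688e-05,
        1.15524011e+00, -2.38128066e-03]), 'qvel': array([-0.00032687, -0.00036573, -0.00288717, -0.00167552, -0.0005491 ,
       -0.00043057]), 'joint_efforts': array([ 4.39793548e-04, -6.06353545e+01, -3.42820930e+01,  8.99271731e-05,
        3.98715958e-03, -1.32281471e-06]), 'eef_pos': array([ 177.84417792, -598.69213519,  230.65247756]), 'tcp_rot': array([-3.14032487e+00,  2.34765076e-05,  2.88758111e-01]), 'contact_force': array([-1.08765107,  0.20885368,  0.01827447]), 'wrist_torque': array([-0.00737633,  0.01809008,  0.00233164]), 'opening': 0.9988691042156959} 18.700000000000003
```

View pics/side0.png

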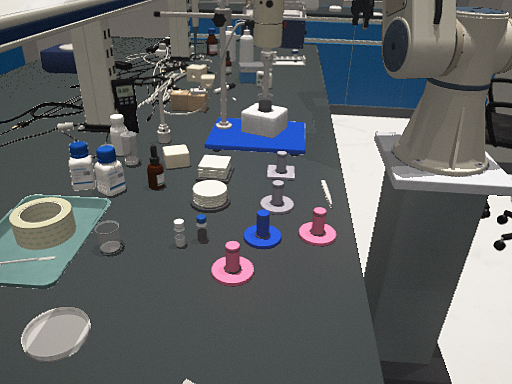

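View pics/top0.png

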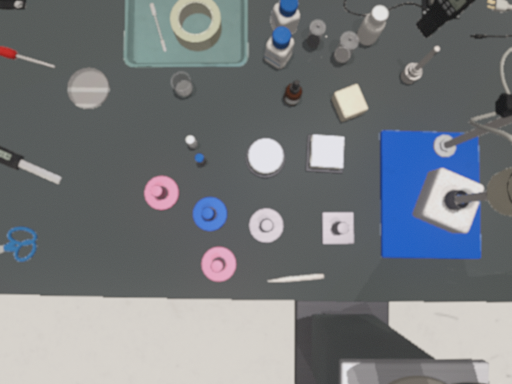

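The side view shows the round steel cover at (277,200) and the disc pile at (210,195). In the top view the cover is at (266,225), the pile at (266,157), and the square cover and stand at (338,228) and (326,153). Next I'll measure these more precisely.

```bash
cat > h.py <<'E'
import numpy as np, cv2
from scipy.spatial.transform import Rotation as R
from rig import r, optics
def cam(n):
    p=optics.camera_params(n); K=np.array([[p['fx'],0,p['cx']],[0,p['fy'],p['cy']],[0,0,1]])
    Rc=R.from_euler('xyz',p['rotation']).as_matrix()@np.diag([1,-1,-1]) # cv cam->world
    return K,p['distortion'],Rc,p['eye']
def proj(n,P):
    K,d,Rc,e=cam(n)
    return cv2.projectPoints(np.atleast_2d(np.array(P,float)),cv2.Rodrigues(Rc.T)[0],-Rc.T@e,K,d)[0].reshape(-1,2)
def plane(n,uv,z):
    K,d,Rc,e=cam(n)
    q=cv2.undistortPoints(np.array(uv,float).reshape(-1,1,2),K,d).reshape(-1,2)
    D=np.c_[q,np.ones(len(q))]@Rc.T
    return e+D*((z-e[2])/D[:,2])[:,None]
def circ(c,z,rad,n=60):
    t=np.linspace(0,2*np.pi,n); return np.c_[c[0]+rad*np.cos(t),c[1]+rad*np.sin(t),0*t+z]
E
python3 - <<'E'
from h import *
print(plane('top',[[266,225]],8),plane('side',[[277,204]],8),plane('top',[[266,157]],35),plane('side',[[210,190]],35), plane('top',[[266,225],[338,228],[326,153],[210,214],[219,264],[292,95]],8))
a=cv2.imread('pics/top0.png')[120:260,220:365]; cv2.imwrite('pics/topc.png',cv2.resize(a,None,fx=4,fy=4,interpolation=cv2.INTER_CUBIC))
a=cv2.imread('pics/side0.png')[145:225,185:310]; cv2.imwrite('pics/sidec.png',cv2.resize(a,None,fx=6,fy=6,interpolation=cv2.INTER_CUBIC))
E
```

```text
[[435.10006034 323.83656574   8.        ]] [[435.64961442 329.91920011   8.        ]] [[575.80205873 327.15049679  35.        ]] [[578.48194366 335.61853989  35.        ]] [[435.10006034 323.83656574   8.        ]
 [431.44972535 170.84238221   8.        ]
 [591.82803803 197.25895206   8.        ]
 [456.09376803 442.72770306   8.        ]
 [351.58096795 421.11323529   8.        ]
 [717.97922351 271.88650655   8.        ]]
```

View pics/topc.png

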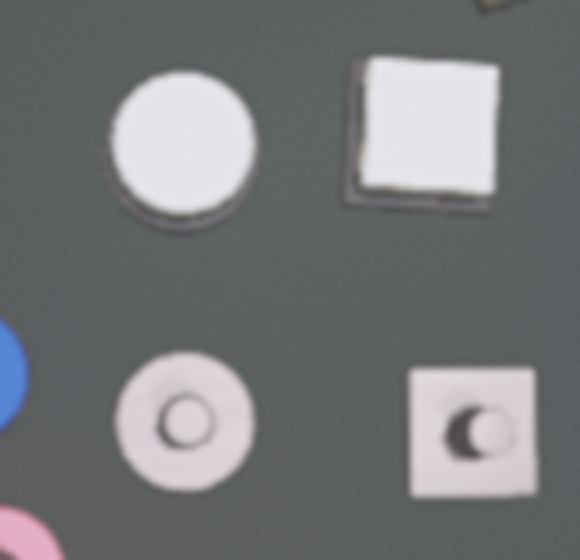

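View pics/sidec.png

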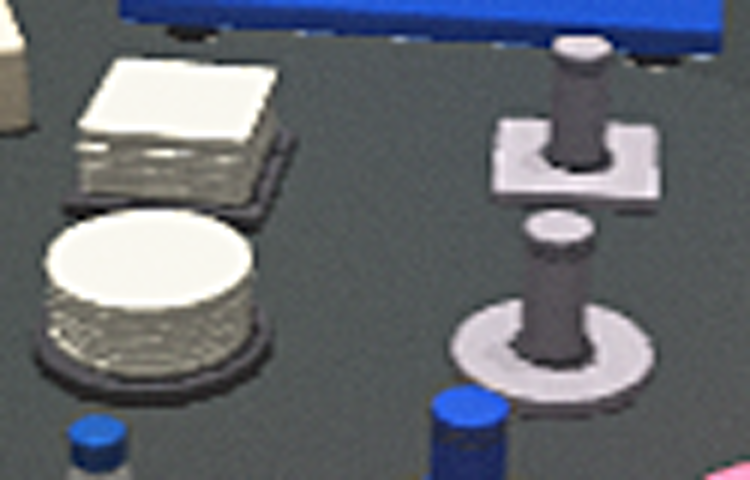

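Run:
```python
from h import *
from scipy.optimize import least_squares
def blob(n,seed,lo):
    im=cv2.imread(f'pics/{n}0.png').min(2).astype(np.uint8)
    im=cv2.resize(im,None,fx=4,fy=4,interpolation=cv2.INTER_CUBIC)
    m=(im>lo).astype(np.uint8); nn,l,s,c=cv2.connectedComponentsWithStats(m)
    k=l[int(seed[1]*4+2),int(seed[0]*4+2)]; cs,_=cv2.findContours((l==k).astype(np.uint8),0,2)
    M=max(cs,key=cv2.contourArea); h=cv2.convexHull(M)
    (a,b),ax,ang=cv2.fitEllipse(h); return (np.array([a,b])+.5)/4-.5, np.array(ax)/4, s[k]
for name,st,ss in (('pile',(266,157),(210,189)),('cover',(258,232),(265,205))):
  for lo in ((130,140,150) if name=='cover' else (150,175,195)):
    for n,s in (('top',st),('side',ss)):
        e,ax,stt=blob(n,s,lo); print(name,n,lo,e.round(2),ax.round(2), plane(n,[e],8 if name=='cover' else 40)[0].round(1))
# expected sizes
for z in (20,28,36,44,52):
    for n in('top','side'):
        p=proj(n,circ((575,330),z,36)); e=cv2.fitEllipse(p.astype(np.float32)); print(z,n,np.round(e[0],1),np.round(e[1],2))
for n in('top','side'): print(n,np.round(cv2.fitEllipse(proj(n,circ((435,326),8,36)).astype(np.float32))[1],2))
```

```text
pile top 150 [265.43 155.21] [35.5  36.13] [578.7 328.6  40. ]
pile side 150 [209.26 187.82] [16.9  34.35] [580.  335.3  40. ]
pile top 175 [265.41 155.17] [34.71 35.14] [578.8 328.6  40. ]
pile side 175 [209.26 187.79] [16.52 34.  ] [580.  335.2  40. ]
pile top 195 [265.41 155.16] [33.92 34.29] [578.8 328.6  40. ]
pile side 195 [209.26 187.75] [16.28 33.7 ] [580. 335.  40.]
cover top 130 [265.83 224.98] [35.14 35.2 ] [435.1 324.2   8. ]
cover side 130 [276.6  202.92] [17.41 33.51] [436.7 325.6   8. ]
cover top 140 [265.83 224.98] [34.77 34.77] [435.1 324.2   8. ]
cover side 140 [276.59 202.91] [17.33 33.28] [436.7 325.5   8. ]
cover top 150 [265.82 224.99] [34.32 34.44] [435.1 324.2   8. ]
cover side 150 [276.57 202.9 ] [17.18 33.04] [436.8 325.5   8. ]
20 top [264.4 158.6] [33.71 34.08]
20 side [212.3 195.2] [16.95 33.77]
28 top [264.5 158. ] [34.01 34.38]
28 side [212.1 192. ] [16.8  33.92]
36 top [264.6 157.3] [34.31 34.7 ]
36 side [212.  188.7] [16.65 34.07]
44 top [264.8 156.7] [34.62 35.02]
44 side [211.9 185.4] [16.49 34.22]
52 top [264.9 156. ] [34.94 35.34]
52 side [211.8 182.1] [16.33 34.38]
top [34.03 34.13]
side [17.47 33.67]
```

```bash
cat >> h.py <<'E'
def to(T):
    s=r.sense(); M=R.from_euler('xyz',s['tcp_rot'])
    print(s['clock'],'pos',s['eef_pos'].round(1),'rot',s['tcp_rot'].round(3),'F',s['contact_force'].round(1),'q',s['qpos'].round(2),'op',round(s['opening'],3))
    print('dp',M.inv().apply(np.array(T,float)-s['eef_pos']).round(1))
E
python3 - <<'E'
from h import *
for z in (32,36,40): print(z,plane('top',[[265.41,155.17]],z)[0].round(1),plane('side',[[209.26,187.79]],z)[0].round(1))
# stirrer: top shaft/motor
print(plane('side',[[267,40]],300),plane('top',[[505,190]],300),plane('top',[[505,190]],450))
to([305,-60,230])
E
python3 -m creep '[{"dp":[0,0,0],"angular":[0,0,0],"fingers":85}]'
```

```text
32 [580.1 328.3  32. ] [582.9 321.2  32. ]
36 [579.4 328.5  36. ] [581.4 328.2  36. ]
40 [578.8 328.6  40. ] [580.  335.2  40. ]
[[483.81594147  87.36652502 300.        ]] [[490.45018635 -16.10118308 300.        ]] [[475.39339028  76.88833893 450.        ]]
0.1 pos [ 177.8 -598.7  230.7] rot [-3.14   0.     0.289] F [-1.1  0.2  0. ] q [-1.28  0.35  1.63 -0.    1.16 -0.  ] op 0.999
dp [ 275.3 -480.2    1.3]
clock: 0.18
eef_pos: [177.9, -598.8, 230.8]
tcp_rot: [-3.141, -0.0, 0.289]
contact_force: [0.7, 1.0, -0.2]
opening: 0.996
```

```bash
python3 -m creep '[{"dp":[275,-480,0],"angular":[0,0,0],"fingers":85},{"dp":[275,-480,0],"angular":[0,0,0],"fingers":85},{"dp":[275,-480,0],"angular":[0,0,0],"fingers":85},{"dp":[275,-480,0],"angular":[0,0,0],"fingers":85},{"dp":[275,-480,0],"angular":[0,0,0],"fingers":85}]'
python3 -c "
from h import *
to([305,-60,230])"
```

```text
clock: 0.6
eef_pos: [225.7, -394.3, 231.0]
tcp_rot: [-3.141, -0.0, 0.288]
contact_force: [0.8, 0.2, -0.1]
opening: 0.994
0.6 pos [ 225.7 -394.3  231. ] rot [-3.141 -0.     0.288] F [ 0.8  0.2 -0.1] q [-1.05  0.08  1.98  0.    1.08  0.23] op 0.994
dp [ 171.1 -298.     1.1]
```

```bash
python3 -m creep '[{"dp":[171,-298,0],"angular":[0,0,0],"fingers":85},{"dp":[171,-298,0],"angular":[0,0,0],"fingers":85},{"dp":[171,-298,0],"angular":[0,0,0],"fingers":85},{"dp":[171,-298,0],"angular":[0,0,0],"fingers":85},{"dp":[171,-298,0],"angular":[0,0,0],"fingers":85}]'
python3 -c "
from h import *
to([305,-60,230])
to([436,325,230])"
```

```text
clock: 1.02
eef_pos: [273.5, -191.8, 231.3]
tcp_rot: [3.141, -0.0, 0.288]
contact_force: [1.4, 1.0, 0.7]
opening: 0.997
1.0167 pos [ 273.5 -191.8  231.3] rot [ 3.141 -0.     0.288] F [1.4 1.  0.7] q [-0.62 -0.13  2.19  0.    1.08  0.67] op 0.997
dp [  67.7 -117.4    1.3]
1.0167 pos [ 273.5 -191.8  231.3] rot [ 3.141 -0.     0.288] F [1.4 1.  0.7] q [-0.62 -0.13  2.19  0.    1.08  0.67] op 0.997
dp [ 302.6 -449.4    1.3]
```

```bash
python3 -m creep '[{"dp":[40,-70,0],"angular":[0,0,0],"fingers":85},{"dp":[68,-117,0],"angular":[0,0,0],"fingers":85},{"dp":[302,-449,0],"angular":[0,0,0],"fingers":85},{"dp":[302,-449,0],"angular":[0,0,0],"fingers":85},{"dp":[302,-449,0],"angular":[0,0,0],"fingers":85}]'
python3 -c "
from h import *
to([436,325,150])"
```

```text
clock: 1.43
eef_pos: [331.7, 7.2, 231.7]
tcp_rot: [3.141, -0.001, 0.289]
contact_force: [1.8, -0.4, -0.4]
opening: 0.994
1.4333 pos [331.7   7.2 231.7] rot [ 3.141e+00 -1.000e-03  2.890e-01] F [ 1.8 -0.4 -0.4] q [ 0.02 -0.14  2.19 -0.    1.08  1.3 ] op 0.994
dp [ 190.4 -275.    81.8]
```

```bash
python3 -m creep '[{"dp":[190,-275,0],"angular":[0,0,0],"fingers":85},{"dp":[190,-275,0],"angular":[0,0,0],"fingers":85},{"dp":[190,-275,0],"angular":[0,0,0],"fingers":85},{"dp":[190,-275,40],"angular":[0,0,0],"fingers":85},{"dp":[190,-275,80],"angular":[0,0,0],"fingers":85}]'
python3 -c "
from h import *
to([436,325,110])"
```

```text
clock: 1.85
eef_pos: [396.5, 202.6, 208.3]
tcp_rot: [-3.141, -0.004, 0.29]
contact_force: [0.8, -0.3, 1.0]
opening: 1.0
1.85 pos [396.5 202.6 208.3] rot [-3.141 -0.004  0.29 ] F [ 0.8 -0.3  1. ] q [0.47 0.09 2.03 0.   1.02 1.75] op 1.0
dp [  72.4 -106.    98.7]
```

```bash
python3 -m creep '[{"dp":[72,-106,30],"angular":[0,0,0],"fingers":85},{"dp":[72,-106,60],"angular":[0,0,0],"fingers":85},{"dp":[72,-106,98],"angular":[0,0,0],"fingers":85},{"dp":[72,-106,98],"angular":[0,0,0],"fingers":85},{"dp":[72,-106,98],"angular":[0,0,0],"fingers":85}]'
python3 -m creep '[{"dp":[0,0,0],"angular":[0,0,0],"fingers":85},{"dp":[0,0,0],"angular":[0,0,0],"fingers":85}]'
python3 -c "
from h import *
to([436,325,17])
for n in ('top','side'): cv2.imwrite('pics/%s1.png'%n,optics.grab_frame(n))
a=cv2.imread('pics/side1.png')[100:250,200:350];cv2.imwrite('pics/side1c.png',cv2.resize(a,None,fx=4,fy=4))
"
```

```text
clock: 2.27
eef_pos: [432.3, 323.2, 102.7]
tcp_rot: [3.14, 0.007, 0.291]
contact_force: [-1.4, -0.7, -1.0]
opening: 0.994
clock: 2.43
eef_pos: [433.6, 321.0, 109.1]
tcp_rot: [3.141, 0.001, 0.289]
contact_force: [0.6, 0.5, 1.0]
opening: 0.996
2.4333 pos [433.6 321.  109.1] rot [3.141e+00 1.000e-03 2.890e-01] F [0.6 0.5 1. ] q [ 0.63  0.37  1.92 -0.    0.85  1.92] op 0.996
dp [ 3.5 -3.2 92.1]
```

View pics/side1c.png

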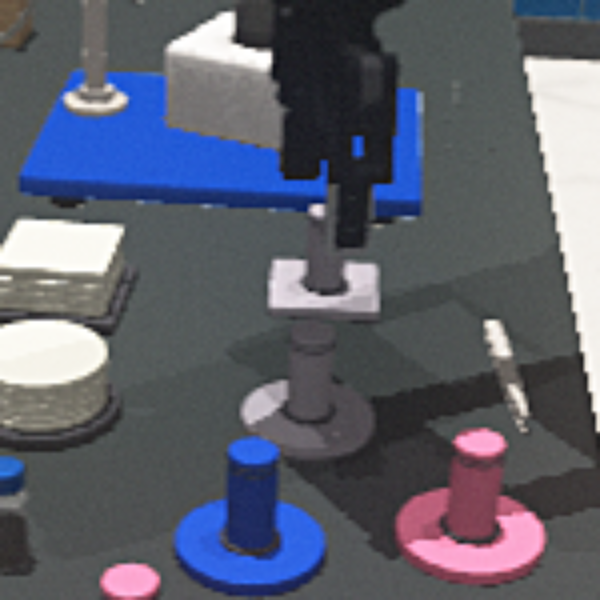

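View pics/top1.png

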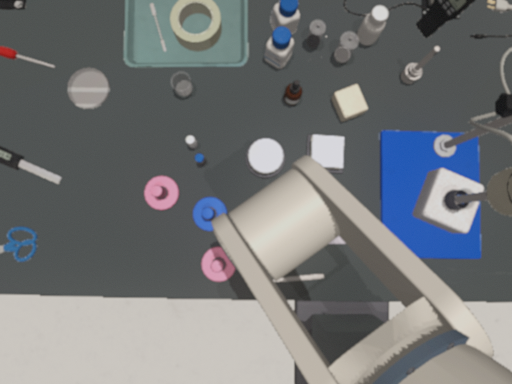

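```bash
python3 -c "
from h import *
s=r.sense();M=R.from_euler('xyz',s['tcp_rot'])
for dy in(-42,0,42): 
  p=proj('side',s['eef_pos']+M.apply([0,dy,-13]))[0]; print(dy,p,(p-[200,100])*4)
to([436,325,17])
"
```

```text
-42 [285.99502611 161.82125491] [343.98010444 247.28501964]
0 [280.6018375  152.84664277] [322.40734999 211.38657106]
42 [275.6468376  144.60400757] [302.58735039 178.4160303 ]
2.5333 pos [434.4 321.  110.6] rot [-3.141e+00 -2.000e-03  2.880e-01] F [ 0.5 -0.3  0.5] q [ 0.63  0.37  1.92 -0.    0.85  1.92] op 0.995
dp [ 2.4 -3.3 93.6]
```

```bash
python3 -m creep '[{"dp":[2,-3.5,20],"angular":[0,0,0],"fingers":60},{"dp":[2,-3.5,40],"angular":[0,0,0],"fingers":60},{"dp":[2,-3.5,50],"angular":[0,0,0],"fingers":60},{"dp":[2,-3.5,50],"angular":[0,0,0],"fingers":60},{"dp":[2,-3.5,50],"angular":[0,0,0],"fingers":60}]'
python3 -m creep '[{"dp":[0,0,0],"angular":[0,0,0],"fingers":60},{"dp":[0,0,0],"angular":[0,0,0],"fingers":60}]'
python3 -c "
from h import *
to([436,325,17])
for n in ('top','side'): cv2.imwrite('pics/%s2.png'%n,optics.grab_frame(n))
a=cv2.imread('pics/side2.png')[100:250,200:350];cv2.imwrite('pics/side2c.png',cv2.resize(a,None,fx=4,fy=4))
"
```

```text
clock: 2.95
eef_pos: [435.1, 324.9, 60.0]
tcp_rot: [-3.141, -0.0, 0.288]
contact_force: [-0.2, 0.2, -0.4]
opening: 0.703
clock: 3.12
eef_pos: [435.6, 325.7, 60.4]
tcp_rot: [-3.141, -0.002, 0.289]
contact_force: [0.5, -0.6, 0.3]
opening: 0.7
3.1167 pos [435.6 325.7  60.4] rot [-3.141e+00 -2.000e-03  2.890e-01] F [ 0.5 -0.6  0.3] q [0.64 0.45 1.94 0.   0.75 1.92] op 0.7
dp [ 0.1  0.8 43.4]
```

View pics/side2c.png

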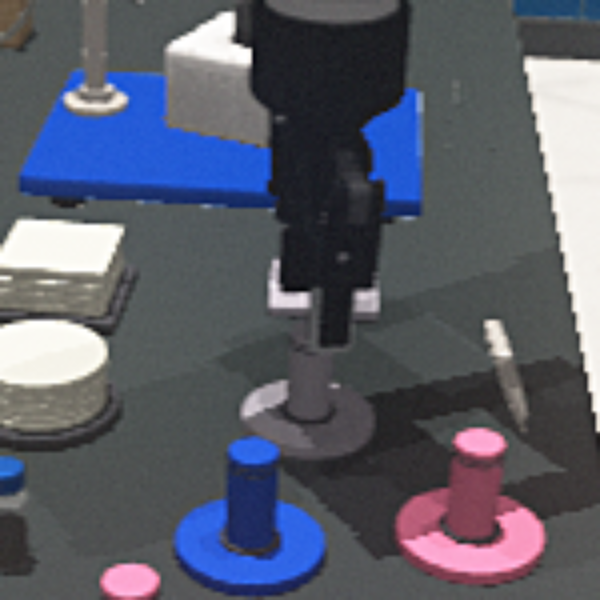

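The open fingers straddle the knob: near finger at crop (333,340), knob axis at (310,370). So I'll descend.

```bash
python3 -m creep '[{"dp":[0.5,0.5,15],"angular":[0,0,0],"fingers":60},{"dp":[0.5,0.5,30],"angular":[0,0,0],"fingers":60},{"dp":[0.5,0.5,38],"angular":[0,0,0],"fingers":60},{"dp":[0.5,0.5,42],"angular":[0,0,0],"fingers":60},{"dp":[0.5,0.5,42],"angular":[0,0,0],"fingers":60}]'
python3 -m creep '[{"dp":[0,0,0],"angular":[0,0,0],"fingers":60},{"dp":[0,0,0],"angular":[0,0,0],"fingers":40},{"dp":[0,0,0],"angular":[0,0,0],"fingers":30}]' 30
python3 -c "
from h import *
to([436,325,17])
"
```

```text
clock: 3.63
eef_pos: [435.1, 324.7, 16.5]
tcp_rot: [3.141, 0.001, 0.289]
contact_force: [-1.1, -0.5, -0.4]
opening: 0.7
clock: 3.88
eef_pos: [435.9, 325.3, 17.7]
tcp_rot: [-3.141, -0.001, 0.289]
contact_force: [0.5, 0.8, 0.3]
opening: 0.429
3.8833 pos [435.9 325.3  17.7] rot [-3.141e+00 -1.000e-03  2.890e-01] F [0.5 0.8 0.3] q [0.64 0.53 1.95 0.   0.66 1.92] op 0.429
dp [0.  0.3 0.7]
```

```bash
python3 -m creep '[{"dp":[0,0,0],"angular":[0,0,0],"fingers":25},{"dp":[0,0,0],"angular":[0,0,0],"fingers":25},{"dp":[0,0,0],"angular":[0,0,0],"fingers":15},{"dp":[0,0,0],"angular":[0,0,0],"fingers":10},{"dp":[0,0,0],"angular":[0,0,0],"fingers":10}]' 30
python3 -m creep '[{"dp":[0,0,0],"angular":[0,0,0],"fingers":10},{"dp":[0,0,0],"angular":[0,0,0],"fingers":10},{"dp":[0,0,0],"angular":[0,0,0],"fingers":10}]' 60
python3 -c "
from h import *
to([436,325,17])
"
```

```text
clock: 4.3
eef_pos: [435.8, 325.0, 17.6]
tcp_rot: [3.142, -0.001, 0.289]
contact_force: [0.7, -2.6, 5.6]
opening: 0.274
clock: 4.55
eef_pos: [435.8, 324.9, 17.6]
tcp_rot: [3.142, -0.001, 0.289]
contact_force: [0.3, -3.0, 6.8]
opening: 0.271
4.55 pos [435.8 324.9  17.6] rot [ 3.142e+00 -1.000e-03  2.890e-01] F [ 0.3 -3.   6.8] q [ 0.64  0.52  1.95 -0.    0.66  1.92] op 0.271
dp [ 0.3 -0.   0.6]
```

```bash
python3 -m creep '[{"dp":[0,0,-10],"angular":[0,0,0],"fingers":10},{"dp":[0,0,-30],"angular":[0,0,0],"fingers":10},{"dp":[0,0,-50],"angular":[0,0,0],"fingers":10},{"dp":[0,0,-65],"angular":[0,0,0],"fingers":10},{"dp":[0,0,-70],"angular":[0,0,0],"fingers":10}]'
python3 -m creep '[{"dp":[0,0,0],"angular":[0,0,0],"fingers":10},{"dp":[0,0,0],"angular":[0,0,0],"fingers":10},{"dp":[0,0,0],"angular":[0,0,0],"fingers":10}]'
python3 -c "
from h import *
to([579.5,328.5,88])
for n in ('top','side'): cv2.imwrite('pics/%s3.png'%n,optics.grab_frame(n))
a=cv2.imread('pics/side3.png')[100:250,180:330];cv2.imwrite('pics/side3c.png',cv2.resize(a,None,fx=4,fy=4))
"
```

```text
clock: 4.97
eef_pos: [436.3, 325.8, 89.6]
tcp_rot: [-3.14, -0.003, 0.289]
contact_force: [1.0, -0.5, -3.1]
opening: 0.267
clock: 5.22
eef_pos: [434.8, 324.5, 86.2]
tcp_rot: [3.141, 0.001, 0.289]
contact_force: [0.3, -1.2, -3.8]
opening: 0.262
5.2167 pos [434.8 324.5  86.2] rot [3.141e+00 1.000e-03 2.890e-01] F [ 0.3 -1.2 -3.8] q [0.64 0.41 1.93 0.   0.8  1.92] op 0.262
dp [139.8  37.4  -2. ]
```

View pics/side3c.png

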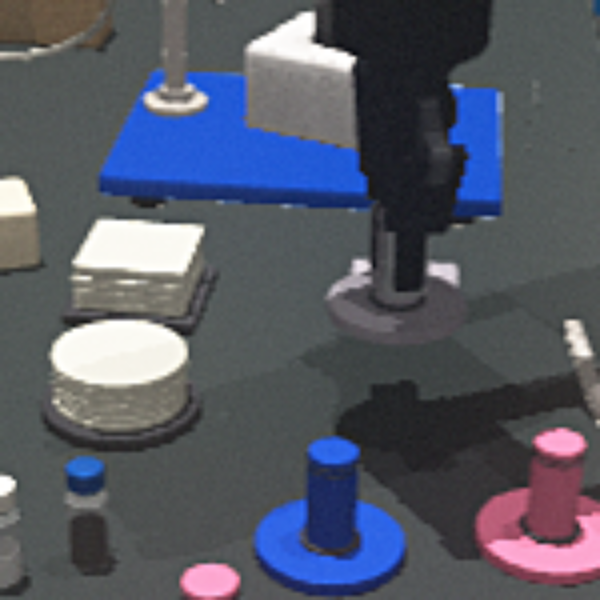

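The cover is held level at side-view pixel (279,175) and clear of the worktop. Force z is about -3.8 N, which matches its weight. Next I move it above the pile.

```bash
python3 -m creep '[{"dp":[20,5.5,0],"angular":[0,0,0],"fingers":10},{"dp":[50,13.5,0],"angular":[0,0,0],"fingers":10},{"dp":[80,21.5,0],"angular":[0,0,0],"fingers":10},{"dp":[110,29.5,0],"angular":[0,0,0],"fingers":10},{"dp":[130,35,0],"angular":[0,0,0],"fingers":10}]'
python3 -m creep '[{"dp":[7,2,0],"angular":[0,0,0],"fingers":10},{"dp":[10,2.5,0],"angular":[0,0,0],"fingers":10},{"dp":[10,2.5,0],"angular":[0,0,0],"fingers":10},{"dp":[10,2.5,0],"angular":[0,0,0],"fingers":10},{"dp":[10,2.5,0],"angular":[0,0,0],"fingers":10}]'
python3 -c "
from h import *
to([580.2,328.8,70])
for n in ('top','side'): cv2.imwrite('pics/%s4.png'%n,optics.grab_frame(n))
a=cv2.imread('pics/side4.png')[110:230,140:290];cv2.imwrite('pics/side4c.png',cv2.resize(a,None,fx=5,fy=5,interpolation=2))
"
```

```text
clock: 5.73
eef_pos: [572.6, 328.3, 86.2]
tcp_rot: [3.141, -0.0, 0.288]
contact_force: [0.1, 0.3, -3.6]
opening: 0.266
clock: 6.15
eef_pos: [578.8, 328.8, 86.7]
tcp_rot: [3.141, 0.002, 0.289]
contact_force: [0.3, 0.6, -2.4]
opening: 0.266
6.15 pos [578.8 328.8  86.7] rot [3.141e+00 2.000e-03 2.890e-01] F [ 0.3  0.6 -2.4] q [0.51 0.57 1.65 0.   0.93 1.8 ] op 0.266
dp [ 1.3  0.4 16.7]
```

View pics/side4c.png

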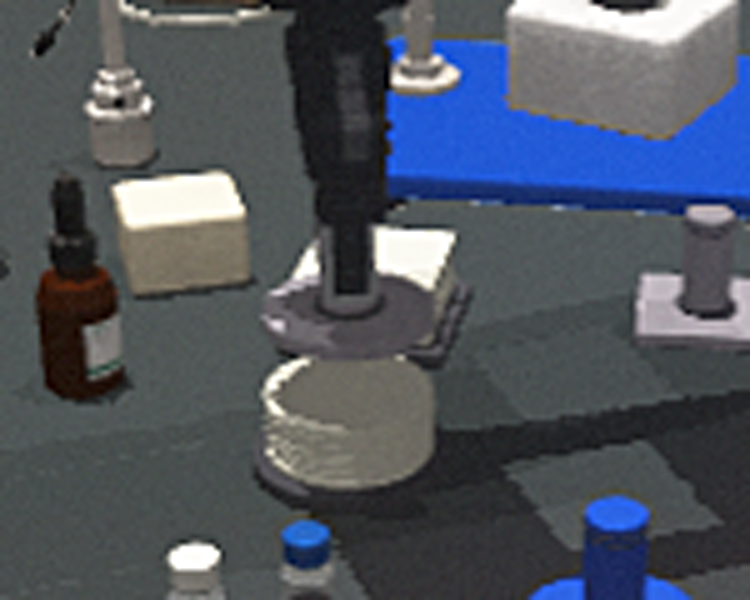

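View pics/top4.png

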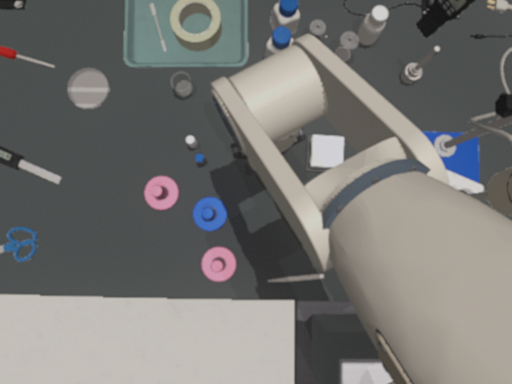

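```bash
python3 -m creep '[{"dp":[1.5,0.5,8],"angular":[0,0,0],"fingers":10},{"dp":[1.5,0.5,16],"angular":[0,0,0],"fingers":10},{"dp":[1.5,0.5,22],"angular":[0,0,0],"fingers":10},{"dp":[1.5,0.5,23],"angular":[0,0,0],"fingers":10},{"dp":[1.5,0.5,23],"angular":[0,0,0],"fingers":10}]'
python3 -m creep '[{"dp":[0,0,0],"angular":[0,0,0],"fingers":10},{"dp":[0,0,0],"angular":[0,0,0],"fingers":10},{"dp":[0,0,0],"angular":[0,0,0],"fingers":10}]'
python3 - <<'E'
from h import *
to([580.2,328.8,54])
im=optics.grab_frame('side');cv2.imwrite('pics/side5.png',im)
z=r.sense()['eef_pos'][2]-17.6; c=r.sense()['eef_pos'][:2]
b=cv2.resize(im[150:220,170:270],None,fx=8,fy=8,interpolation=2); b0=b.copy()
def dr(P,col):
    q=((proj('side',P)-[170,150]+.5)*8-.5); cv2.polylines(b,[np.round(q).astype(int)],True,col,1)
off=np.array([1.4,1])  # side-cam bias guess
dr(circ(c+off,z,36),(0,0,255)); dr(circ(c+off,z+8,36),(0,255,255))
dr(circ((581.1,329.5),36.5,36),(0,255,0)); dr(circ((581.1,329.5),8,36),(0,200,0))
cv2.imwrite('pics/side5c.png',b);cv2.imwrite('pics/side5d.png',b0)
E
```

```text
clock: 6.67
eef_pos: [581.2, 328.5, 62.9]
tcp_rot: [3.141, 0.002, 0.289]
contact_force: [-0.2, 1.0, -3.2]
opening: 0.264
clock: 6.92
eef_pos: [582.2, 329.0, 64.4]
tcp_rot: [-3.141, -0.001, 0.289]
contact_force: [0.4, 0.2, -3.0]
opening: 0.266
6.9167 pos [582.2 329.   64.4] rot [-3.141e+00 -1.000e-03  2.890e-01] F [ 0.4  0.2 -3. ] q [0.51 0.6  1.65 0.   0.89 1.79] op 0.266
dp [-2.  -0.4 10.4]
```

View pics/side5c.png

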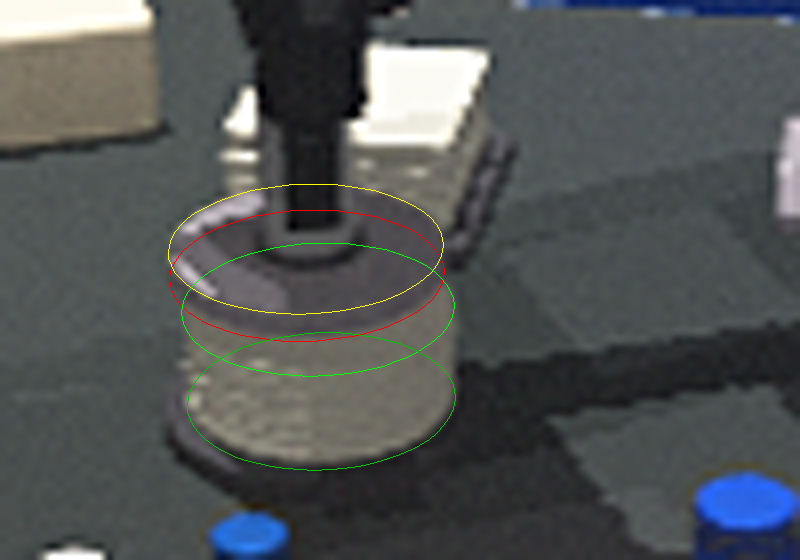

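View pics/side5d.png

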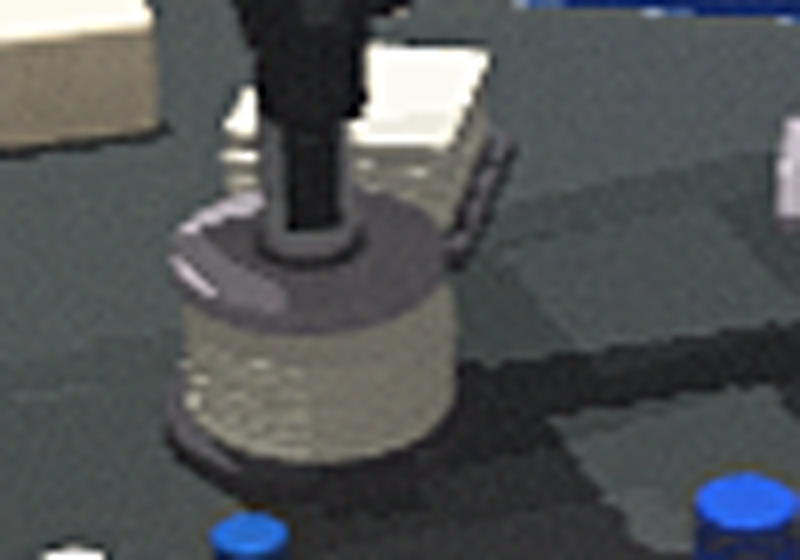

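In the side view the cover spans crop columns 171–446 and the pile 184–457. After allowing for perspective, the cover is about 2 mm too far in +x; in y they agree. I'll correct x and go down in small steps.

```bash
python3 -m creep '[{"dp":[-1,-0.3,1],"angular":[0,0,0],"fingers":10},{"dp":[-2.1,-0.5,2],"angular":[0,0,0],"fingers":10},{"dp":[-2.1,-0.5,3],"angular":[0,0,0],"fingers":10},{"dp":[-2.1,-0.5,4],"angular":[0,0,0],"fingers":10},{"dp":[-2.1,-0.5,4],"angular":[0,0,0],"fingers":10}]'
python3 -m creep '[{"dp":[0,0,0],"angular":[0,0,0],"fingers":10},{"dp":[0,0,0],"angular":[0,0,0],"fingers":10},{"dp":[0,0,0],"angular":[0,0,0],"fingers":10}]'
python3 - <<'E'
from h import *
to([580.2,328.8,54])
im=optics.grab_frame('side');cv2.imwrite('pics/side6.png',im)
b=cv2.resize(im[150:220,170:270],None,fx=8,fy=8,interpolation=2);cv2.imwrite('pics/side6c.png',b)
to([580.2,328.8,54])
E
```

```text
clock: 7.38
eef_pos: [579.6, 328.7, 59.8]
tcp_rot: [3.142, 0.0, 0.289]
contact_force: [-0.5, -0.7, -2.5]
opening: 0.261
clock: 7.63
eef_pos: [579.8, 328.7, 60.1]
tcp_rot: [-3.142, -0.0, 0.289]
contact_force: [0.4, 0.3, -2.7]
opening: 0.264
7.6333 pos [579.8 328.7  60.1] rot [-3.142 -0.     0.289] F [ 0.4  0.3 -2.7] q [0.51 0.6  1.66 0.   0.88 1.8 ] op 0.264
dp [0.4 0.  6.1]
7.6833 pos [579.8 328.7  60.1] rot [-3.142 -0.     0.289] F [ 0.6 -0.5 -2.6] q [0.51 0.6  1.66 0.   0.88 1.8 ] op 0.266
dp [0.4 0.1 6.1]
```

View pics/side6c.png

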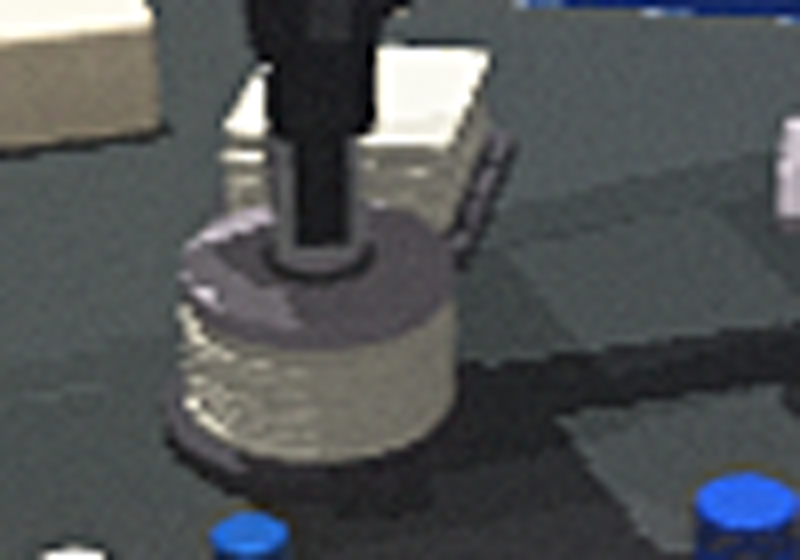

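Cover and pile now line up at columns 181–456 and 180–457. Next I lower slowly, watching the force.

```bash
python3 -m creep '[{"dp":[0.2,0,0.8],"angular":[0,0,0],"fingers":10},{"dp":[0.2,0,1.6],"angular":[0,0,0],"fingers":10},{"dp":[0.2,0,2.4],"angular":[0,0,0],"fingers":10},{"dp":[0.2,0,3.2],"angular":[0,0,0],"fingers":10},{"dp":[0.2,0,3.2],"angular":[0,0,0],"fingers":10}]'
python3 -m creep '[{"dp":[0,0,0.4],"angular":[0,0,0],"fingers":10},{"dp":[0,0,0.8],"angular":[0,0,0],"fingers":10},{"dp":[0,0,0.8],"angular":[0,0,0],"fingers":10}]'
python3 -c "
from h import *
to([580,328.7,54])"
```

```text
clock: 8.1
eef_pos: [579.8, 328.7, 56.6]
tcp_rot: [3.142, 0.0, 0.289]
contact_force: [-0.4, -0.8, -3.2]
opening: 0.265
clock: 8.35
eef_pos: [579.9, 328.8, 55.9]
tcp_rot: [3.142, 0.0, 0.289]
contact_force: [0.2, 0.9, -3.3]
opening: 0.264
8.35 pos [579.9 328.8  55.9] rot [3.142 0.    0.289] F [ 0.2  0.9 -3.3] q [ 0.51  0.61  1.66 -0.    0.88  1.8 ] op 0.264
dp [0.  0.1 1.9]
```

```bash
python3 -m creep '[{"dp":[0,0,0.4],"angular":[0,0,0],"fingers":10},{"dp":[0,0,0.8],"angular":[0,0,0],"fingers":10},{"dp":[0,0,0.8],"angular":[0,0,0],"fingers":10}]'
python3 -m creep '[{"dp":[0,0,0.4],"angular":[0,0,0],"fingers":10},{"dp":[0,0,0.4],"angular":[0,0,0],"fingers":10}]'
python3 -m creep '[{"dp":[0,0,0.3],"angular":[0,0,0],"fingers":10},{"dp":[0,0,0.3],"angular":[0,0,0],"fingers":10}]'
```

```text
clock: 8.6
eef_pos: [579.9, 328.8, 55.1]
tcp_rot: [3.142, 0.0, 0.289]
contact_force: [-0.2, 0.2, -1.7]
opening: 0.271
clock: 8.77
eef_pos: [579.9, 328.7, 54.8]
tcp_rot: [3.142, 0.0, 0.289]
contact_force: [0.6, 0.5, -3.0]
opening: 0.265
clock: 8.93
eef_pos: [580.0, 328.8, 54.5]
tcp_rot: [-3.142, -0.0, 0.289]
contact_force: [0.1, -0.4, -2.1]
opening: 0.265
```

```bash
for i in 1; do :; done; python3 -m creep '[{"dp":[0,0,0.3],"angular":[0,0,0],"fingers":10},{"dp":[0,0,0.3],"angular":[0,0,0],"fingers":10}]'
python3 -m creep '[{"dp":[0,0,0.3],"angular":[0,0,0],"fingers":10},{"dp":[0,0,0.3],"angular":[0,0,0],"fingers":10}]'
```

```text
clock: 9.1
eef_pos: [580.0, 328.8, 54.5]
tcp_rot: [-3.142, -0.0, 0.289]
contact_force: [-1.9, -0.6, 0.2]
opening: 0.263
clock: 9.27
eef_pos: [580.0, 328.8, 54.4]
tcp_rot: [-3.142, -0.0, 0.289]
contact_force: [-2.1, -2.0, 5.1]
opening: 0.266
```

```bash
python3 -m creep '[{"dp":[0,0,0.3],"angular":[0,0,0],"fingers":10},{"dp":[0,0,0.3],"angular":[0,0,0],"fingers":10}]'
```

```text
clock: 9.43
eef_pos: [580.0, 328.8, 54.4]
tcp_rot: [-3.142, -0.0, 0.289]
contact_force: [-3.4, -1.9, 7.3]
opening: 0.267
```

Contact: the force rose from -3 N to +7 N and z stopped at 54.4. I'll ease off slightly and look before letting go.

```bash
python3 -m creep '[{"dp":[0,0,-0.4],"angular":[0,0,0],"fingers":10},{"dp":[0,0,-0.4],"angular":[0,0,0],"fingers":10}]'
python3 - <<'E'
from h import *
im=optics.grab_frame('side');cv2.imwrite('pics/side7.png',im)
b=cv2.resize(im[150:220,170:270],None,fx=8,fy=8,interpolation=2);cv2.imwrite('pics/side7c.png',b)
to([580.2,328.8,54])
E
```

```text
clock: 9.6
eef_pos: [580.0, 328.8, 54.4]
tcp_rot: [-3.142, -0.0, 0.289]
contact_force: [-3.0, -1.4, 6.0]
opening: 0.266
9.65 pos [580.  328.8  54.4] rot [-3.142 -0.     0.289] F [-2.8 -1.5  5.3] q [0.51 0.61 1.66 0.   0.87 1.8 ] op 0.268
dp [0.2 0.1 0.4]
```

View pics/side7c.png

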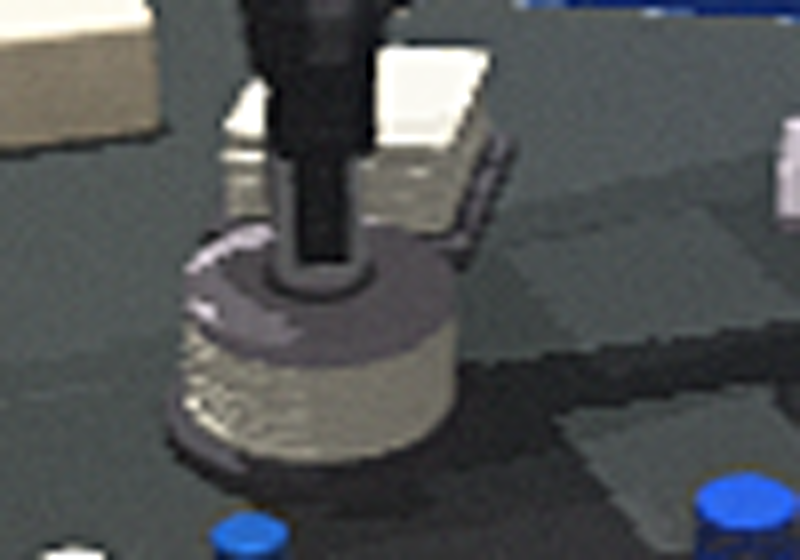

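The cover sits flush on the pile, with both at columns 184–457 and the front rim at row 368 where expected. I'll release it.

```bash
python3 -m creep '[{"dp":[0,0,0],"angular":[0,0,0],"fingers":22},{"dp":[0,0,0],"angular":[0,0,0],"fingers":24},{"dp":[0,0,0],"angular":[0,0,0],"fingers":27},{"dp":[0,0,0],"angular":[0,0,0],"fingers":32},{"dp":[0,0,0],"angular":[0,0,0],"fingers":40}]' 20
python3 -m creep '[{"dp":[0,0,0],"angular":[0,0,0],"fingers":50},{"dp":[0,0,0],"angular":[0,0,0],"fingers":60},{"dp":[0,0,0],"angular":[0,0,0],"fingers":60}]'
python3 -c "
from h import *
to([580.2,328.8,54])"
```

```text
clock: 10.07
eef_pos: [580.1, 328.9, 53.9]
tcp_rot: [-3.142, -0.0, 0.289]
contact_force: [-0.0, -0.0, -0.1]
opening: 0.466
clock: 10.32
eef_pos: [580.0, 328.8, 54.0]
tcp_rot: [-3.142, -0.0, 0.289]
contact_force: [-0.1, -0.2, -0.1]
opening: 0.701
10.3167 pos [580.  328.8  54. ] rot [-3.142 -0.     0.289] F [-0.1 -0.2 -0.1] q [0.51 0.61 1.66 0.   0.87 1.8 ] op 0.701
dp [ 0.2  0.  -0. ]
```

```bash
python3 -m creep '[{"dp":[0,0,-10],"angular":[0,0,0],"fingers":60},{"dp":[0,0,-30],"angular":[0,0,0],"fingers":60},{"dp":[0,0,-60],"angular":[0,0,0],"fingers":60},{"dp":[0,0,-95],"angular":[0,0,0],"fingers":60},{"dp":[0,0,-130],"angular":[0,0,0],"fingers":60}]'
python3 -m creep '[{"dp":[-200,60,0],"angular":[0,0,0],"fingers":60},{"dp":[-200,60,0],"angular":[0,0,0],"fingers":60},{"dp":[-200,60,0],"angular":[0,0,0],"fingers":60},{"dp":[-200,60,0],"angular":[0,0,0],"fingers":60},{"dp":[-200,60,0],"angular":[0,0,0],"fingers":60}]'
python3 -m creep '[{"dp":[0,0,0],"angular":[0,0,0],"fingers":60},{"dp":[0,0,0],"angular":[0,0,0],"fingers":60},{"dp":[0,0,0],"angular":[0,0,0],"fingers":60}]'
python3 - <<'E'
from h import *
for n in ('top','side'): cv2.imwrite('pics/%s8.png'%n,optics.grab_frame(n))
b=cv2.imread('pics/side8.png')[130:220,170:270];cv2.imwrite('pics/side8c.png',cv2.resize(b,None,fx=6,fy=6,interpolation=2))
to([580.2,328.8,54])
E
```

```text
clock: 10.73
eef_pos: [579.6, 328.5, 185.8]
tcp_rot: [3.141, 0.001, 0.289]
contact_force: [1.2, 0.6, 0.5]
opening: 0.701
clock: 11.15
eef_pos: [404.1, 213.6, 184.6]
tcp_rot: [-3.141, -0.001, 0.289]
contact_force: [-1.5, 0.2, 0.2]
opening: 0.702
clock: 11.4
eef_pos: [406.8, 215.1, 185.2]
tcp_rot: [-3.141, -0.003, 0.289]
contact_force: [1.0, 0.0, -0.3]
opening: 0.696
11.5 pos [407.2 215.5 184.8] rot [-3.141e+00 -2.000e-03  2.890e-01] F [-0.   0.8 -0.4] q [0.48 0.15 2.02 0.   0.97 1.77] op 0.704
dp [197.8 -59.3 131.2]
```

View pics/side8c.png

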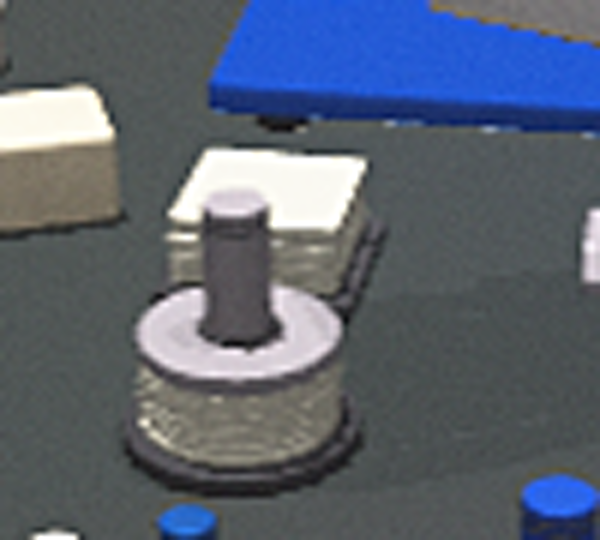

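View pics/top8.png

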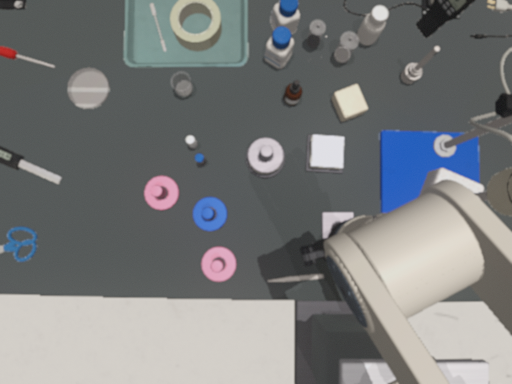

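Now a numeric check of how well the cover is centred, using ellipse fits before and after.

Run:
```python
from h import *
def blob(f,seed,lo):
    im=cv2.resize(cv2.imread(f).min(2),None,fx=4,fy=4,interpolation=cv2.INTER_CUBIC)
    nn,l,s,c=cv2.connectedComponentsWithStats((im>lo).astype(np.uint8))
    k=l[int(seed[1]*4+2),int(seed[0]*4+2)]; cs,_=cv2.findContours((l==k).astype(np.uint8),0,2)
    e=cv2.fitEllipse(cv2.convexHull(max(cs,key=cv2.contourArea))); return (np.array(e[0])+.5)/4-.5,np.array(e[1])/4
for n,s,sp in (('top',(258,162),(266,157)),('side',(197,187),(210,189))):
    e,a=blob(f'pics/{n}8.png',s,140); p,_=blob(f'pics/{n}0.png',sp,175)
    print(n,e,a,'cover',plane(n,[e],44)[0].round(1),'pile',plane(n,[p],36)[0].round(1))
to([0,0,0])
```

```text
top [265.29177856 154.67584229] [35.09210587 35.71814728] cover [579.1 329.   44. ] pile [579.5 328.5  36. ]
side [209.24806213 184.70396423] [16.43497467 33.83575821] cover [581. 329.  44.] pile [581.4 328.2  36. ]
11.5 pos [407.2 215.5 184.8] rot [-3.141e+00 -2.000e-03  2.890e-01] F [-0.   0.8 -0.4] q [0.48 0.15 2.02 0.   0.97 1.77] op 0.704
dp [-452.1   90.6  183.8]
```

```bash
python3 -c "
from rig import r
print(r.sense()['qvel'].round(3)); print(r.sign_off())"
```

```text
[-0.     0.014  0.001 -0.     0.001 -0.   ]
the job is handed in; nothing more can be done
None
```

The round steel cover is lying flat on the disc pile, and the job is handed in at about 11.5 s of the 37 s allowed.

- **Placing:** I took the cover by its knob and lowered it in 0.3–0.8 mm steps until I felt it rest. The force reading went from about -3 N (the cover's weight) to +7 N, then I eased off slightly and let go. That put the top of the pile at about 36–37 mm above the worktop.
- **Centring:** after release, both cameras put the cover within about 1 mm of the pile's centre. The side view shows it lying flush.
- **Clearance:** the gripper stopped well above the work, and force readings were near zero before hand-in. I never touched the square cover, the square pile or the blue and pink look-alikes. The last top picture shows them where they were, though the arm partly hides the square cover.
- **Disagreements:** the two cameras differ by about 1–2 mm in absolute position, within their stated calibration, so I centred by comparing cover and pile in the same picture. No checks failed.

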